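Collapse a telescopic saw-stand strut for stowing

TASK

Collapse the leaning telescopic strut fully home, innermost tube first: push the inner tube right down inside the middle tube while the spacer clip still props the middle tube out, then lift the spacer clip off and lay it in the plywood tray, beside the tin and not on top of it, and finally push the middle tube fully home into the outer sleeve. Both tubes must end fully in and the clip left lying in the tray; leave the swan-neck clamp and the two push pads where they stand, and keep the tin in the tray.

Things in the scene. Friction and masses are not known exactly. Their poses are not given: they have to be found in the camera images.
- strut: Fixed strut stand; origin under the middle of its foot plate (170 x 120 x 10 mm), z up. An outer sleeve (64 mm outside, 110 mm long, ending in a dark flange of 80 mm) leans 30 degrees from vertical towards the stand's own -x: its lower end's centre is at (60, 0, 36) mm and the tube axis runs up from there along (-0.5, 0, 0.866), in this frame.
- flange (a point): Centre of the upper face of the outer sleeve's flange, 110 mm up the axis; axes as the strut stand's (not tilted). With the middle tube fully out, 55 mm of bare middle tube (52 mm diameter) shows above it, then the middle tube's dark collar (40 mm long, 66 mm outside, with a 76 mm flange at its lower edge).
- mouth (a point): Centre of the open mouth (bore 44 mm) of the collar at the top end of the middle tube, 95 mm above the flange along the axis when fully out; z points out along the tube axis. Moves with the middle tube.
- cap (a point): Centre of the flat black end face (41 mm) of the inner tube; z points out along the tube axis. Fully out it stands 45 mm proud of the mouth; fully home it has sunk into the collar, 38 mm below the mouth: shut fingers must follow it into the 44 mm bore along the leaning axis. Once it is home, pushing on it drives the middle tube, if the clip is off.
- inner (a joint): How far the inner tube is pushed into the middle tube, in m along the axis: 0 fully out, 0.083 fully home against its stop. About 9 N of friction plus 25 N s/m of drag; it stays where it is left.
- middle (a joint): How far the middle tube is pushed into the outer sleeve, in m along the axis: 0 fully out, 0.055 fully home. About 6 N of friction plus 25 N s/m of drag, easier than the inner tube, so without the clip a push on the cap would move the middle tube first. The clip blocks it after 1.5 mm.
- clip: Loose spacer clip, 90 g, aluminium: a U channel 53.5 mm long along the tube, 71 mm wide (y), open to its -x. It straddles the middle tube from the upper, far side, merely resting on the flange; it comes off along its +x. Origin on the tube axis at its lower end face; z along the tube. Legs reach x = -5 mm, back wall 27 to 35 mm, a grip tab from there to 83 mm.
- clip_tab (a point): Grasp point on the clip's flat grip tab, at (64, 0, 26.75) mm in the clip's frame. The tab is 12 mm thick (y), 36 mm tall (z), and juts out along +x, 30 degrees above level at the start. Axes as the clip's.
- clip_mid (a point): Middle of the clip's back wall, at (31, 0, 26.75) mm in the clip's frame; axes as the clip's.
- tray_in (a point): Centre of the inner floor (5 mm above the table) of the fixed open plywood tray, 190 x 160 mm outside, walls 5 mm thick and 30 mm high; x along the 190 mm side. A tin stands in its +x half; the -x part is free.
- tray_tin_4_mid (a point): Loose round tin with a lid, 46 mm diameter, 50 mm tall, standing in the tray; point at its centre, half-way up.
- carousel_rim (a point): Nearest point of the fixed parts carousel behind the work: four round trays about an upright axis 270 mm further in +x, everything within 270 mm of that axis, from 30 to 450 mm above the table. Keep hand and arm clear of it.
- swan_clamp_mid (a point): Loose swan-neck clamp, a bystander: 196 mm tall, a block foot (50 x 100 mm) with posts and a curved arm, 154 mm long along its own y and 50 mm along x; point on its axis, 98 mm up, z up. Leave alone.
- push_pad_1_mid (a point): Loose wooden push pad, a bystander: base 132 x 90 mm with an upright handle, 105 mm tall; point at its centre 52 mm up. Leave alone.
- push_pad_2_mid (a point): Loose wooden push pad, a bystander: base 126 x 90 mm with an upright handle, 99 mm tall; point at its centre 50 mm up. Leave alone.
Not all that is in view belongs to the job. Several things have the shape of the clip; the one meant has the colours described above.

How it is judged:
On the way, in this order (a step that is already met when the one before it is completed fails the run):
1. the inner tube is fully home in the middle tube, which is still propped out by the clip (value of joint inner above 0.0795 m and value of joint middle below 0.01 m), for 0.2 s.
2. the spacer clip lies in the tray, let go (x of clip_mid in the frame of tray_in between -0.085 and 0.085 m and y of clip_mid in the frame of tray_in between -0.07 and 0.07 m and height (world z) of clip_mid below 0.065 m and contact force between clip and the fingers below 0.1 N), for 0.2 s.
3. the middle tube is fully home in the sleeve (value of joint middle above 0.0515 m), for 0.2 s.
At the end, for the whole second after the job is handed in: Inner and middle tubes are each within 3.5 mm of fully home; the clip lies at rest in the tray (its middle over the tray floor, less than 65 mm above the table), let go; the tin is still in the tray (all of step 2 and value of joint inner above 0.0795 m and value of joint middle above 0.0515 m and linear speed of clip below 0.02 m/s and z of tray_tin_4_mid in the frame of tray_in below 0.06 m and horizontal distance between tray_tin_4_mid and tray_in below 0.11 m); the robot touches nothing.
It fails at once if the middle tube is pushed in more than 10 mm before the inner tube is home (value of joint middle above 0.01 m and value of joint inner below 0.0785 m).
It fails at once if the clamp or a push pad is moved more than 25 mm or knocked over (distance of any of swan_clamp_mid, push_pad_1_mid, push_pad_2_mid from where it was at the start of the episode above 0.025 m).
It also fails if it takes over 66 s, if anything falls off the work surface, if the arm or the gripper's body presses on something with over 40 N, if the wrist force passes 120 N, or if a joint passes its speed limit or range.

ROBOT

A 6-joint arm with a two-finger parallel gripper is mounted at the origin on a cart in front of the work surface, level with it; the furniture and walls round the work are solid. World frame = base frame: x ahead of the robot, y to its left, z up, the work surface at z = 0. Lengths are in m, angles in rad, forces in N, time in s.
With the tool pointing down it reaches from about 0.425 to 0.95 m from the base axis. Payload 3.5 kg.
Tool frame: the origin (TCP) lies at the very end of the fingers, on their centre line; the grasp point (between the pads) lies ctrl.tcp_to_grasp behind it (ctrl.tcp_to_grasp is the distance from the TCP to the grasp point, in m); z points along the fingers, y is the line along which they close (so a half turn about z gives the same grasp; the last joint's range is limited). The gripper opens to 85 mm and grips with 20 to 120 N. Pads are 22 mm wide; open, the fingers measure 114 mm over their backs; the gripper's body (76 mm by 85 mm) begins 54 mm behind the grasp point. The pads swing forward as they close: fully open they stand 13 mm farther back than shut.
Start: joints at [-1.345, 0.286, 1.577, -0, 1.279, -0.15], TCP at [0.248, -0.628, 0.231] pointing down, gripper open.
Joint ranges: [-2.77, 2.77], [-0.9, 2.22], [0.21, 2.48], [-1.53, 4.67], [0.24, 2.81], [-2.84, 2.84]. Speed limits (rad/s): [2.79, 2.79, 3.14, 3.14, 3.14, 3.14].

INTERFACE

Orientations are given as a unit quaternion [x, y, z, w].
In Python, from plant import ctrl gives the robot as it stands.
- The arm moves only by the shell command python3 -m inch 'ROWS' [FORCE]. ROWS is JSON, a list of rows, each an object with "slide": the shift along the tool's x, y, z in cm, a list of three; "turn": the turn about the tool's z in rad; "grip": the finger opening in cm, from 0 to 8.54. A call has 1 to 20 rows; each row is the pose to reach, as a shift and turn from the pose commanded when the call began, along the tool's axes at that moment; what a row does not reach only later rows make up. A row lasts 1/10 s, in which the tool goes at most 50 mm and 8.59 degrees, less where a joint would pass 70% of its speed; a pose out of reach is approached as far as the arm can. A call with a gripper value outside its range is refused whole. The fingers move at their own pace and stop on an object; FORCE is the grip in N (left out, the last holds). Time passes only in rows, so rows that repeat a pose let the fingers close. It gives the time, the measured TCP pose, the force, the opening and the grip force at its end, in the units of the state.
- ctrl.get_state(): the state, without advancing time (a new reading comes with each control period).
- ctrl.read_camera(name): name is "side" or "top" or "wrist"; returns (picture, depth): 420x560x3 uint8, red, green, blue; 420x560 float32, m along the optical axis (not along the pixel's ray), 0 where there is no reading.
- ctrl.camera_info(name): a dict with "K" (3x3 intrinsics, pixels), "camera_from_world" (4x4, takes a point from world to camera coordinates); the wrist camera has in their place "T_tool_cam" (4x4, takes a point from camera to tool coordinates, whose origin is the TCP and whose axes are the flange's). Camera axes: x right, y down, z forward; pixel columns grow to the right and rows downward; lengths in m; the calibration is good to about 2 mm. A picture is of the moment at which its call begins: read the wrist's pose just before it. camera_info takes no time and is no camera call.
- ctrl.sign_off(): hands the job in; it is judged then, once.
The state is a dict: "time": time; "qpos": joint angles; "dq": joint speeds; "joint_efforts": joint torques, N m; "eef_pos": TCP position; "tcp_rot": TCP orientation; "contact_force": force on the tool from outside, world axes, zero at the start; "wrist_torque": the same for the moment, N m; "opening": opening from 0.0 (shut) to 1.0 (fully open); "finger_force": force on a finger pad.
Only numpy, scipy, OpenCV 4.12 (cv2) and the standard library are available. Lean on these libraries where they do the work, as an engineer would, in place of code of your own. Each camera call takes 0.05 s, during which the arm holds its last target. There are 200 camera calls.

## Working session

There is one attempt and no reset: what is moved stays moved. The work goes in short steps, Python scripts to look and compute and a shell command to move; the robot and the scene stay as the last step left them, time stands still between calls to the robot, and variables do not carry over. Pictures are saved under pics/ and viewed, at most 10 in all, crops included, and the job is handed in when it is done.

```bash
ls; mkdir -p pics
python3 - <<'E'
from plant import ctrl
import cv2,numpy as np
print(ctrl.get_state()); print(ctrl.tcp_to_grasp)
for n in("side","top"):
    p,d=ctrl.read_camera(n); cv2.imwrite(f"pics/{n}1.png",p[:,:,::-1]); np.savez(f"{n}1.npz",p=p,d=d)
    print(ctrl.camera_info(n))
print(ctrl.camera_info("wrist"))
E
```

```text
pics
{'time': 0.0, 'qpos': array([-1.34498403e+00,  2.87158307e-01,  1.57820670e+00, -1.56173393e-05,
        1.27859571e+00, -1.50016876e-01]), 'dq': array([-0.00119491,  0.00044476, -0.00076907,  0.00111647, -0.00056064,
        0.00126636]), 'joint_efforts': array([-9.88335632e-04, -4.05989134e+01, -2.92625141e+01, -2.11252623e-04,
        5.91832693e-03,  7.64778065e-06]), 'eef_pos': array([ 0.24761658, -0.62722259,  0.22993601]), 'tcp_rot': array([ 9.82394838e-01,  1.86812689e-01, -5.23309661e-05, -1.18289762e-03]), 'contact_force': array([-0.07045934,  0.25523617, -0.49292345]), 'wrist_torque': array([-0.01930336, -0.00036689,  0.00495632]), 'finger_force': 0.0, 'opening': 0.998465953154887}
0.0187
{'K': array([[403.85362959,   0.        , 278.68835673],
       [  0.        , 403.85362959, 212.80535309],
       [  0.        ,   0.        ,   1.        ]]), 'camera_from_world': array([[-0.99546865, -0.09464963, -0.00914445,  0.59322753],
       [-0.03041699,  0.40806277, -0.91244703,  0.07298412],
       [ 0.09009428, -0.90803427, -0.40909265,  1.33134653],
       [ 0.        , 
[... 286 characters left out ...]
      [-0.99516104, -0.01830522, -0.0965372 ,  0.5888361 ],
       [ 0.09613892,  0.02151667, -0.99513534,  1.46868289],
       [ 0.        ,  0.        ,  0.        ,  1.        ]])}
{'K': array([[306.49941133,   0.        , 273.91316643],
       [  0.        , 306.49941133, 206.33349812],
       [  0.        ,   0.        ,   1.        ]]), 'T_tool_cam': array([[ 5.85947992e-04, -9.57741826e-01, -2.87628670e-01,
         7.36689728e-02],
       [ 9.99999740e-01,  6.82258634e-04, -2.34607316e-04,
         3.03279145e-04],
       [ 4.20930382e-04, -2.87628457e-01,  9.57741976e-01,
        -1.41421647e-01],
       [ 0.00000000e+00,  0.00000000e+00,  0.00000000e+00,
         1.00000000e+00]])}
```

View pics/side1.png

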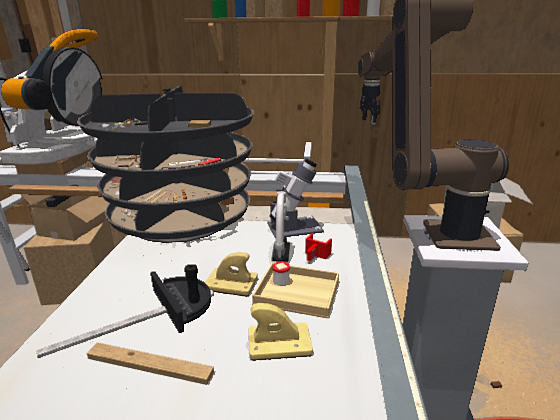

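View pics/top1.png

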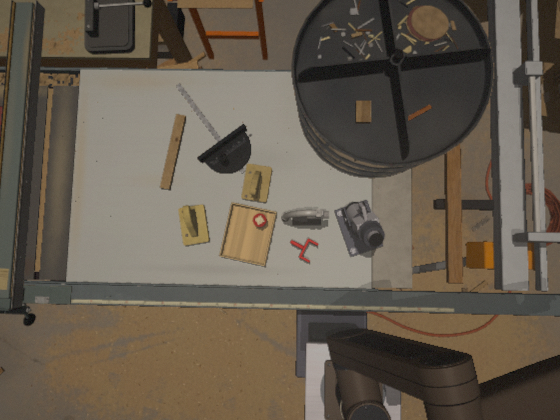

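The side view shows the strut at about (295,195) and a red clip-shaped decoy at (318,246). The tray is at (297,287), with the tin at (281,272). The swan clamp is at (283,230) and the pads at (232,272) and (280,332). In the top view the strut is at (360,228), the red decoy at (305,248), the tray at (248,235) and the clamp at (305,218). The clip could be mistaken for the red clip or the grey swan clamp. The aluminium one on the strut is the right one, and I'll check it in a close crop.

```bash
cat > h.py <<'E'
import numpy as np,cv2
from plant import ctrl
from scipy.spatial.transform import Rotation as R
def cloud(n,d,T=None):
    i=ctrl.camera_info(n);K=i["K"]
    v,u=np.mgrid[:d.shape[0],:d.shape[1]]
    P=np.stack([(u-K[0,2])/K[0,0]*d,(v-K[1,2])/K[1,1]*d,d],-1)
    M=np.linalg.inv(i["camera_from_world"]) if T is None else T@i["T_tool_cam"]
    return P@M[:3,:3].T+M[:3,3]
def tool(s=None):
    s=s or ctrl.get_state();T=np.eye(4);T[:3,:3]=R.from_quat(s["tcp_rot"]).as_matrix();T[:3,3]=s["eef_pos"];return T
E
python3 - <<'E'
from h import *
t=np.load("top1.npz");s=np.load("side1.npz")
a=cv2.resize(t["p"][185:275,270:400],(0,0),fx=4,fy=4,interpolation=cv2.INTER_CUBIC)
b=cv2.resize(s["p"][130:265,255:345],(0,0),fx=3,fy=2.667,interpolation=cv2.INTER_CUBIC)
im=np.zeros((360,800,3),np.uint8);im[:,:520]=a;im[:360,530:800]=b[:360]
cv2.imwrite("pics/crop1.png",im[:,:,::-1])
P=cloud("top",t["d"])
for u,v in[(375,240),(362,230),(355,210),(345,245),(352,252),(380,225),(341,208),(305,218),(260,220),(228,204),(277,209),(265,265),(221,260),(305,248),(257,183),(193,225),(383,170)]:
    print(u,v,P[v,u].round(3))
Q=cloud("side",s["d"])
for u,v in[(309,155),(309,163),(297,185),(285,205),(281,268)]: print('s',u,v,Q[v,u].round(3))
E
```

```text
375 240 [ 0.491 -0.029  0.233]
362 230 [0.521 0.004 0.205]
355 210 [0.592 0.01  0.1  ]
345 245 [0.481 0.029 0.002]
352 252 [0.457 0.008 0.018]
380 225 [ 0.539 -0.054  0.185]
341 208 [0.608 0.045 0.01 ]
305 218 [0.57  0.169 0.018]
260 220 [0.558 0.322 0.053]
228 204 [0.616 0.439 0.001]
277 209 [0.601 0.267 0.003]
265 265 [0.406 0.304 0.001]
221 260 [0.42  0.457 0.001]
305 248 [0.467 0.169 0.059]
257 183 [0.678 0.332 0.089]
193 225 [0.536 0.546 0.061]
383 170 [ 0.691 -0.044  0.273]
s 309 155 [ 0.509 -0.55   0.105]
s 309 163 [ 0.498 -0.02   0.23 ]
s 297 185 [0.534 0.018 0.168]
s 285 205 [0.564 0.12  0.141]
s 281 268 [0.558 0.333 0.052]
```

View pics/crop1.png

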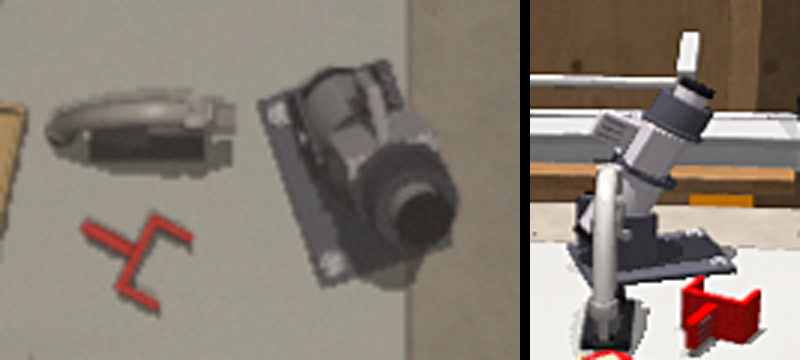

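The crop confirms the choice. The aluminium clip is on the strut, with its tab at crop (372,100), which is top-view (363,210). The cap is at about (375,239), and the red clip is a decoy. Next I'll fit the strut model to both point clouds.

```bash
cat > fit.py <<'E'
from h import *
from scipy.optimize import least_squares
A=np.array([-.5,0,.8660254]);X=np.array([.8660254,0,.5])
def loc(p,par):
    c,s=np.cos(par[2]),np.sin(par[2]);q=p-np.r_[par[:2],0]
    return np.c_[q[:,0]*c+q[:,1]*s,-q[:,0]*s+q[:,1]*c,q[:,2]]
def box(p,lo,hi):
    d=np.abs(p-(np.array(lo)+hi)/2)-(np.array(hi)-lo)/2
    return np.linalg.norm(np.maximum(d,0),axis=1)+np.minimum(d.max(1),0)
def sdf(p,par,inn=0,mid=0,clip=True):
    q=loc(p,par);r=q-[.06,0,.036];a=np.c_[r@X,r[:,1],r@A];rad=np.hypot(a[:,0],a[:,1])
    def cyl(R_,t0,t1):
        d=np.c_[rad-R_,np.abs(a[:,2]-(t0+t1)/2)-(t1-t0)/2]
        return np.linalg.norm(np.maximum(d,0),axis=1)+np.minimum(d.max(1),0)
    S=[box(q,[-.085,-.06,0],[.085,.06,.01]),cyl(.032,0,.11),cyl(.04,.102,.11),cyl(.026,.1,.17-mid),cyl(.033,.165-mid,.205-mid),cyl(.038,.165-mid,.171-mid),cyl(.0205,.2-mid,.25-mid-inn)]
    if clip:
        b=a-[0,0,.11]
        S+=[box(b,[.027,-.0355,0],[.035,.0355,.0535]),box(b,[-.005,.027,0],[.03,.0355,.0535]),box(b,[-.005,-.0355,0],[.03,-.027,.0535]),box(b,[.035,-.006,.00875],[.083,.006,.04475])]
    return np.min(S,0)
E
python3 - <<'E'
from fit import *
def rays(n,pts,z):
    i=ctrl.camera_info(n);M=np.linalg.inv(i["camera_from_world"])
    d=(np.linalg.inv(i["K"])@np.c_[np.array(pts,float),np.ones(len(pts))].T).T@M[:3,:3].T
    return M[:3,3]+d*((z-M[2,3])/d[:,2])[:,None]
t=np.load("top1.npz");s=np.load("side1.npz")
Pt=cloud("top",t["d"])[190:262,330:388].reshape(-1,3);Ps=cloud("side",s["d"])[150:238,265:330].reshape(-1,3)
f=lambda p:p[(p[:,2]>.02)&(p[:,2]<.28)&(np.hypot(p[:,0]-.53,p[:,1])<.13)&(p[:,1]<.11)]
print(len(f(Pt)),len(f(Ps)))
for nm,pp in(("top",[f(Pt)]),("side",[f(Ps)]),("both",[f(Pt),f(Ps)])):
    P=np.vstack(pp);best=None
    for y in(0.2,.5,.8):
        r=least_squares(lambda p:sdf(P,p),[.53,0.01,y],loss="soft_l1",f_scale=.004,x_scale=[.01,.01,.1])
        if best is None or r.cost<best.cost:best=r
    print(nm,best.x.round(4),np.median(abs(sdf(P,best.x))).round(4))
par=best.x
print("foot corners",rays("top",[(334.5,210),(366.5,200),(351.5,256.5),(382.5,245)],.01).round(3)[:,:2])
c=rays("top",[(231,203.5),(277,210.5),(266,266),(220.5,260)],.03)[:,:2];print("tray",c.round(3),c.mean(0).round(3))
print("tin lid",rays("top",[(260.5,220.5)],.05).round(3))
# carousel
Q=cloud("top",t["d"])[0:190,290:490].reshape(-1,3)
Q=Q[(Q[:,2]>.03)&(Q[:,2]<.5)];print("carousel minx",Q[:,0].min(),[ (z,Q[(Q[:,2]>z)&(Q[:,2]<z+.1)].min(0).round(3),Q[(Q[:,2]>z)&(Q[:,2]<z+.1)].max(0).round(3)) for z in(.05,.15,.25,.35)])
c,sn=np.cos(par[2]),np.sin(par[2])
W=lambda q:np.r_[par[0]+c*q[0]-sn*q[1],par[1]+sn*q[0]+c*q[1],q[2]].round(4)
o=np.array([.06,0,.036])
for n,q in(("mouth",o+A*.205),("cap",o+A*.25),("tab",o+A*.13675+X*.064)):print(n,W(q))
E
```

```text
1215 1407
top [ 0.5401 -0.0134  0.3681] 0.0015
side [ 0.5416 -0.0131  0.4526] 0.0023
both [ 0.5411 -0.014   0.4109] 0.0021
foot corners [[ 0.601  0.067]
 [ 0.638 -0.043]
 [ 0.442  0.008]
 [ 0.483 -0.098]]
tray [[0.615 0.424]
 [0.593 0.266]
 [0.404 0.299]
 [0.421 0.454]] [0.508 0.361]
tin lid [[0.556 0.32  0.05 ]]
carousel minx 0.6792790989357217 [(0.05, array([ 0.702, -0.148,  0.05 ]), array([0.913, 0.2  , 0.15 ])), (0.15, array([ 0.695, -0.149,  0.15 ]), array([0.918, 0.208, 0.25 ])), (0.25, array([ 0.687, -0.263,  0.25 ]), array([1.143, 0.216, 0.35 ])), (0.35, array([ 0.679, -0.308,  0.35 ]), array([1.159, 0.226, 0.45 ]))]
mouth [ 0.5021 -0.031   0.2135]
cap [ 0.4815 -0.0399  0.2525]
tab [0.5842 0.0048 0.1864]
```

```bash
python3 -m inch '[{"slide":[0,0,-8],"grip":0},{"slide":[0,0,-17],"grip":0},{"slide":[0,0,-17],"grip":0},{"slide":[0,0,-17],"grip":0},{"slide":[40,-47,-17],"grip":0},{"slide":[40,-47,-17],"grip":0},{"slide":[40,-47,-17],"grip":0},{"slide":[40,-47,-17],"grip":0},{"slide":[40,-47,-17],"grip":0},{"slide":[40,-47,-17],"grip":0},{"slide":[40,-47,-17],"grip":0},{"slide":[40,-47,-17],"grip":0},{"slide":[40,-47,-17],"grip":0},{"slide":[40,-47,-17],"grip":0},{"slide":[40,-47,-17],"grip":0},{"slide":[40,-47,-17],"grip":0},{"slide":[40,-47,-17],"grip":0},{"slide":[40,-47,-17],"grip":0},{"slide":[40,-47,-17],"grip":0}]' 40
cat >> h.py <<'E'
def look(name):
    s=ctrl.get_state();p,d=ctrl.read_camera("wrist");cv2.imwrite(f"pics/{name}.png",p[:,:,::-1]);np.savez(f"{name}.npz",p=p,d=d,T=tool(s));return p,d,tool(s)
E
python3 - <<'E'
from h import *
p,d,T=look("w1");s=ctrl.get_state();print(T.round(3),s["qpos"].round(3),s["opening"])
E
```

```text
[[ 0.93   0.367 -0.     0.248]
 [ 0.367 -0.93   0.002 -0.627]
 [ 0.    -0.002 -1.     0.23 ]
 [ 0.     0.     0.     1.   ]] [-1.345  0.287  1.578  0.     1.279 -0.15 ] 0.9984526645522114$[0]: bad value
```

View pics/w1.png

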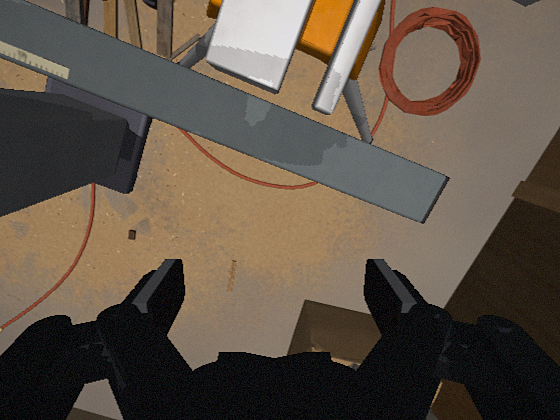

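The call was refused because every row needs a "turn" key. The picture only shows the open fingers at about (170,290) and (385,290), with the start area below.

```bash
python3 -m inch '[{"slide":[0,0,-8],"turn":0,"grip":0},{"slide":[0,0,-17],"turn":0,"grip":0},{"slide":[0,0,-17],"turn":0,"grip":0},{"slide":[0,0,-17],"turn":0,"grip":0},{"slide":[40,-47,-17],"turn":0,"grip":0},{"slide":[40,-47,-17],"turn":0,"grip":0},{"slide":[40,-47,-17],"turn":0,"grip":0},{"slide":[40,-47,-17],"turn":0,"grip":0},{"slide":[40,-47,-17],"turn":0,"grip":0},{"slide":[40,-47,-17],"turn":0,"grip":0},{"slide":[40,-47,-17],"turn":0,"grip":0},{"slide":[40,-47,-17],"turn":0,"grip":0},{"slide":[40,-47,-17],"turn":0,"grip":0},{"slide":[40,-47,-17],"turn":0,"grip":0},{"slide":[40,-47,-17],"turn":0,"grip":0},{"slide":[40,-47,-17],"turn":0,"grip":0},{"slide":[40,-47,-17],"turn":0,"grip":0},{"slide":[40,-47,-17],"turn":0,"grip":0},{"slide":[40,-47,-17],"turn":0,"grip":0}]' 40
python3 - <<'E'
from h import *
p,d,T=look("w2");s=ctrl.get_state();print(T.round(3),s["qpos"].round(3),s["opening"],s["time"])
E
```

```text
time: 2.05
eef_pos: [0.4472, -0.0438, 0.401]
tcp_rot: [0.982, 0.187, -0.0, 0.0]
contact_force: [0.7, -0.9, -0.4]
opening: -0.003
finger_force: 0.0
[[ 0.93   0.368 -0.001  0.447]
 [ 0.368 -0.93  -0.    -0.044]
 [-0.001  0.    -1.     0.401]
 [ 0.     0.     0.     1.   ]] [-0.325 -0.309  1.865 -0.     1.586  0.87 ] 0.0006766845444638388 2.1
```

View pics/w2.png

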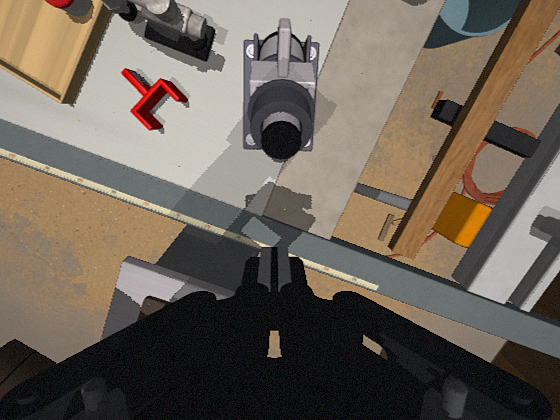

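The wrist view shows the strut in line with the tool: cap at (282,138), tab at (285,40), and the shut finger tips at about (274,250). The red clip at (155,98) is the decoy. Next I'll measure the finger shape and refit the strut from here.

Run:
```python
from fit import *
w=np.load("w2.npz");d=w["d"];P=cloud("wrist",d,w["T"])
L=cloud("wrist",d,np.eye(4))
for nm,pic in(("w2",w),("open",np.load("w1.npz"))):
    L=cloud("wrist",pic["d"],np.eye(4));q=L[(pic["d"]>.03)&(pic["d"]<.22)]
    q=q[q[:,2]<.03]
    print(nm,"tool z  : y range, x range")
    for z in np.arange(-.08,.012,.006):
        k=q[(q[:,2]>=z)&(q[:,2]<z+.006)]
        if len(k)>3:
            print(round(z,3),len(k),np.percentile(k[:,1],[1,99]).round(4),np.percentile(k[:,0],[1,99]).round(4),"inner |y|",abs(k[:,1]).min().round(4))
Q=P[0:165,235:330].reshape(-1,3);Q=Q[(Q[:,2]>.02)&(Q[:,2]<.28)]
for clip in(1,):
    r=least_squares(lambda p:sdf(Q,p),[.541,-.014,.37],loss="soft_l1",f_scale=.003,x_scale=[.01,.01,.1])
    print(r.x.round(4),np.median(abs(sdf(Q,r.x))),len(Q))
t=np.load("top1.npz");s=np.load("side1.npz")
Pt=cloud("top",t["d"])[190:262,330:388].reshape(-1,3);Pt=Pt[(Pt[:,2]>.02)&(Pt[:,2]<.28)&(np.hypot(Pt[:,0]-.53,Pt[:,1])<.13)]
B=np.vstack([Q[::2],Pt]);r=least_squares(lambda p:sdf(B,p),[.541,-.014,.37],loss="soft_l1",f_scale=.003,x_scale=[.01,.01,.1]);print("both",r.x.round(4))
# cap: dark top disc
g=w["p"].astype(int).sum(2)[110:165,255:310];m=(g<60)
v,u=np.nonzero(m);print("cap px",u.mean()+255,v.mean()+110,len(u),np.median(P[110:165,255:310][m],0).round(4))
```

```text
w2 tool z  : y range, x range
-0.08 7160 [-0.0546  0.0551] [-0.0066  0.0182] inner |y| 0.0001
-0.074 6284 [-0.0498  0.0502] [-0.0069  0.0181] inner |y| 0.0001
-0.068 3330 [-0.0454  0.046 ] [-0.0076  0.0179] inner |y| 0.0033
-0.062 3145 [-0.041  0.041] [-0.008   0.0132] inner |y| 0.0029
-0.056 4142 [-0.0363  0.0367] [-0.0078  0.014 ] inner |y| 0.0024
-0.05 1999 [-0.0321  0.0325] [-0.0091  0.0144] inner |y| 0.0015
-0.044 584 [-0.0264  0.0254] [-0.0037  0.0142] inner |y| 0.0015
-0.038 665 [-0.0066  0.0066] [-0.0104  0.0122] inner |y| 0.0001
-0.032 374 [-0.0132  0.0134] [0.0068 0.0121] inner |y| 0.0001
-0.026 401 [-0.0132  0.0135] [0.0068 0.012 ] inner |y| 0.0001
-0.02 376 [-0.0134  0.0134] [0.0066 0.012 ] inner |y| 0.0001
-0.014 308 [-0.0131  0.0132] [0.0067 0.012 ] inner |y| 0.0001
-0.008 181 [-0.0119  0.0121] [0.0067 0.0119] inner |y| 0.0002
open tool z  : y range, x range
-0.08 7798 [-0.0697  0.0716] [-0.0082  0.0181] inner |y| 0.0001
-0.074 5785 [-0.0722  0.0723] [-0.011   0.0177] inner |y| 0.0001
-0.068 7721 [-0.0722  0.0728] [-0.0106  0.0141] inner |y| 0.0365
-0.062 2373 [-0.0714  0.0719] [0.0066 0.0144] inner |y| 0.0383
-0.056 619 [-0.0635  0.0644] [0.004  0.0142] inner |y| 0.0423
-0.05 1056 [-0.0489  0.0492] [-0.0006  0.012 ] inner |y| 0.0418
-0.044 1070 [-0.0556  0.0558] [-0.0092  0.012 ] inner |y| 0.0419
-0.038 978 [-0.0556  0.0561] [-0.0103  0.0119] inner |y| 0.0421
-0.032 880 [-0.0557  0.0559] [-0.0104  0.0119] inner |y| 0.0419
-0.026 758 [-0.0554  0.0557] [-0.0104  0.0119] inner |y| 0.0421
-0.02 512 [-0.0493  0.0534] [-0.0102  0.0117] inner |y| 0.0422
-0.014 93 [-0.0429  0.0432] [-0.0087  0.0095] inner |y| 0.0422
[ 0.5422 -0.0152  0.3446] 0.0011029671384994687 7334
both [ 0.5418 -0.0147  0.351 ]
cap px 280.8509234828496 139.1358839050132 758 [ 0.4963 -0.0321  0.2337]
```

Measured finger cross-sections:
- **Shut:** about 24 × 27 mm. That is too tight for a vertical tool in the leaning bore.
- **One finger of the opened gripper:** about 13 × 24 mm with a tapered tip, which fits.

So I'll push with one finger, the closing line lying in the lean plane and the idle finger on the downhill side. I'll turn to that orientation with a 6 cm opening and measure.

```bash
python3 -m inch '[{"slide":[-1.1,0.5,0],"turn":-0.14,"grip":6},{"slide":[-1.1,0.5,0],"turn":-0.28,"grip":6},{"slide":[-1.1,0.5,1],"turn":-0.42,"grip":6},{"slide":[-1.1,0.5,2],"turn":-0.56,"grip":6},{"slide":[-1.1,0.5,3],"turn":-0.7,"grip":6},{"slide":[-1.1,0.5,4],"turn":-0.84,"grip":6},{"slide":[-1.1,0.5,5],"turn":-0.98,"grip":6},{"slide":[-1.1,0.5,6],"turn":-1.12,"grip":6},{"slide":[-1.1,0.5,7],"turn":-1.26,"grip":6},{"slide":[-1.1,0.5,7],"turn":-1.4,"grip":6},{"slide":[-1.1,0.5,7],"turn":-1.54,"grip":6},{"slide":[-1.1,0.5,7],"turn":-1.54,"grip":6},{"slide":[-1.1,0.5,7],"turn":-1.54,"grip":6}]'
python3 - <<'E'
from fit import *
p,d,T=look("w3");print(T.round(4),ctrl.get_state()["qpos"].round(2),ctrl.get_state()["opening"])
L=cloud("wrist",d,np.eye(4));k=(d>.03)&(d<.3)&(abs(L[...,0])<.03)&(L[...,2]<.01);q=L[k]
for z in np.arange(-.04,.006,.003):
    for sg in(1,-1):
        a=q[(q[:,2]>=z)&(q[:,2]<z+.003)&(q[:,1]*sg>0)]
        if len(a)>2:print(round(z,3),sg,len(a),np.percentile(a[:,1],[2,98]).round(4),np.percentile(a[:,0],[2,98]).round(4))
P=cloud("wrist",d,T);Q=P[(d>0)&(P[...,2]>.02)&(P[...,2]<.275)&(np.hypot(P[...,0]-.53,P[...,1])<.13)]
r=least_squares(lambda p:sdf(Q,p),[.541,-.014,.35],loss="soft_l1",f_scale=.003,x_scale=[.01,.01,.1]);print(r.x.round(4),np.median(abs(sdf(Q,r.x))),len(Q))
E
```

```text
time: 3.4
eef_pos: [0.4388, -0.0536, 0.3313]
tcp_rot: [0.577, 0.817, -0.0, 0.0]
contact_force: [-0.2, -0.2, -0.4]
opening: 0.702
finger_force: 0.0
[[-3.335e-01  9.427e-01 -0.000e+00  4.388e-01]
 [ 9.427e-01  3.335e-01 -1.000e-04 -5.360e-02]
 [-1.000e-04 -0.000e+00 -1.000e+00  3.313e-01]
 [ 0.000e+00  0.000e+00  0.000e+00  1.000e+00]] [-0.35 -0.31  1.99 -0.    1.46 -0.69] 0.703445361378748
-0.04 1 169 [0.0301 0.0366] [-0.0088  0.0112]
-0.04 -1 165 [-0.0361 -0.0294] [-0.009   0.0112]
-0.037 1 193 [0.0301 0.043 ] [-0.0105  0.0112]
-0.037 -1 190 [-0.0422 -0.0294] [-0.0105  0.0112]
-0.034 1 196 [0.0301 0.0431] [-0.0102  0.0112]
-0.034 -1 206 [-0.0428 -0.0294] [-0.0105  0.0112]
-0.031 1 189 [0.0301 0.0436] [-0.0104  0.0112]
-0.031 -1 183 [-0.0429 -0.0295] [-0.01   0.011]
-0.028 1 177 [0.0301 0.0434] [-0.0107  0.0111]
-0.028 -1 181 [-0.0427 -0.0295] [-0.0104  0.0111]
-0.025 1 172 [0.03   0.0436] [-0.0102  0.0111]
-0.025 -1 168 [-0.0428 -0.0294] [-0.0108  0.0111]
-0.022 1 156 [0.0301 0.0435] [-0.0103  0.0111]
-0.022 -1 161 [-0.0429 -0.0295] [-0.0097  0.011 ]
-0.019 1 147 [0.0301 0.0434] [-0.0097  0.0113]
-0.019 -1 139 [-0.0426 -0.0294] [-0.01    0.0112]
-0.016 1 134 [0.0301 0.0429] [-0.0103  0.011 ]
-0.016 -1 142 [-0.0426 -0.0295] [-0.0102  0.0111]
-0.013 1 116 [0.0301 0.0417] [-0.0103  0.0111]
-0.013 -1 110 [-0.0419 -0.0294] [-0.0099  0.011 ]
-0.01 1 77 [0.0301 0.0361] [-0.0099  0.011 ]
-0.01 -1 86 [-0.0356 -0.0295] [-0.0107  0.011 ]
-0.007 1 55 [0.0301 0.0359] [-0.0083  0.0103]
-0.007 -1 51 [-0.0346 -0.0295] [-0.0076  0.0103]
-0.004 1 4 [0.0304 0.0306] [-0.0089  0.0018]
-0.004 -1 3 [-0.0299 -0.0298] [-0.0085  0.0015]
[ 0.5435 -0.0084  0.4911] 0.0028758252220467597 9397
```

View pics/w3.png

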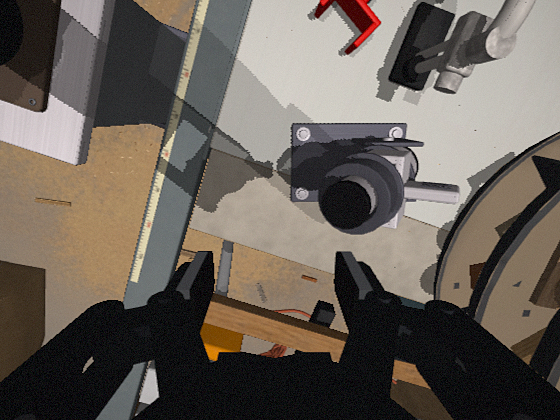

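The fingers straddle the view. The cap is at about (348,205), and the foot plate edge from (292,125) to (405,125) is level, so the strut yaw matches the tool's y axis (0.34 rad). Next I'll pin the position down with the cap's centre in both wrist views.

Run:
```python
from fit import *
K=ctrl.camera_info("wrist")["K"]
for nm,roi in(("w2",(255,310,110,170)),("w3",(315,395,165,240))):
    w=np.load(nm+".npz");T=w["T"]@ctrl.camera_info("wrist")["T_tool_cam"];d=w["d"]
    P=cloud("wrist",d,w["T"]);x0,x1,y0,y1=roi
    g=w["p"].astype(int).sum(2)[y0:y1,x0:x1];z=P[y0:y1,x0:x1,2]
    m=((g<45)).astype(np.uint8);n,lab,st,ce=cv2.connectedComponentsWithStats(m)
    i=1+np.argmax(st[1:,4]);c=ce[i]+[x0,y0]
    print(nm,c.round(1),st[i],"z of blob",np.percentile(z[lab==i],[5,50,95]).round(3))
    # plane-like selection: points whose z is on cap plane
    r=T[:3,:3]@np.linalg.inv(K)@np.r_[c,1];print(" cap@.2525",(T[:3,3]+r*(.2525-T[2,3])/r[2]).round(4), "depthpt",np.median(P[y0:y1,x0:x1][lab==i],0).round(4))
    Q=P[(d>0)&(P[...,2]>.02)&(P[...,2]<.275)&(np.hypot(P[...,0]-.53,P[...,1]+.01)<.12)];
    Q=Q[(Q[:,1]<.075)]
    for yw in(None,.345):
        f=(lambda p:sdf(Q,p)) if yw is None else (lambda p:sdf(Q,[p[0],p[1],yw]))
        r=least_squares(f,[.541,-.014,.35],loss="cauchy",f_scale=.002,x_scale=[.01,.01,.1]);x=r.x.copy()
        if yw:x[2]=yw
        print(" fit",x.round(4),np.median(abs(sdf(Q,x))).round(4),len(Q),"cap pred",(x[:2]-.065*np.r_[np.cos(x[2]),np.sin(x[2])]).round(4))
```

```text
w2 [280.3 126.3] [  7  11  39  15 115] z of blob [0.232 0.237 0.24 ]
 cap@.2525 [ 0.5076 -0.0267  0.2525] depthpt [ 0.5088 -0.0246  0.2366]
 fit [ 0.5415 -0.0157  0.345 ] 0.001 7334 cap pred [ 0.4803 -0.0377]
 fit [ 0.5415 -0.0157  0.345 ] 0.001 7334 cap pred [ 0.4803 -0.0377]
w3 [358. 192.] [ 22  16  34  33 109] z of blob [0.227 0.234 0.241]
 cap@.2525 [ 0.4918 -0.0157  0.2525] depthpt [ 0.4989 -0.0156  0.2339]
 fit [ 0.5439 -0.0157  0.3622] 0.0011 8224 cap pred [ 0.4831 -0.0387]
 fit [ 0.5438 -0.0157  0.345 ] 0.0011 8224 cap pred [ 0.4826 -0.0377]
```

Run:
```python
from fit import *
for nm,par in(("w2",[.5415,-.0157,.345]),("w3",[.5425,-.0157,.345])):
    w=np.load(nm+".npz");P=cloud("wrist",w["d"],w["T"]).reshape(-1,3);P=P[w["d"].ravel()>0]
    r=loc(P,par)-[.06,0,.036];a=np.c_[r@X,r[:,1],r@A];rad=np.hypot(a[:,0],a[:,1])
    k=a[(rad<.015)&(a[:,2]>.16)&(a[:,2]<.27)];print(nm,len(k),np.percentile(k[:,2],[5,25,50,75,95]).round(4))
    k=a[(rad<.036)&(a[:,2]>k[:,2].mean()-.004)&(a[:,2]<.27)];print(" cap bounds",np.percentile(k,[1,99],axis=0).round(4))
    k=a[(rad>.0235)&(rad<.032)&(a[:,2]>.18)&(a[:,2]<.27)];print(" mouth ring t",np.percentile(k[:,2],[5,50,95]).round(4))
    k=a[(rad<.036)&(abs(a[:,2]-.185)<.012)];print(" collar y",np.percentile(k,[1,99],axis=0).round(4))
```

```text
w2 587 [0.2249 0.2254 0.2258 0.2262 0.2267]
 cap bounds [[-0.0179 -0.0189  0.2223]
 [ 0.0202  0.0189  0.2272]]
 mouth ring t [0.2025 0.2035 0.2046]
 collar y [[-0.0069 -0.0298  0.1734]
 [ 0.0334  0.0313  0.1968]]
w3 989 [0.225  0.2257 0.2261 0.2266 0.2272]
 cap bounds [[-0.0186 -0.0181  0.2232]
 [ 0.0194  0.0196  0.2276]]
 mouth ring t [0.2026 0.2038 0.2049]
 collar y [[-0.0179 -0.0177  0.1735]
 [ 0.0326  0.0329  0.1969]]
```

The cap starts at t = 0.226 m, so the inner tube is already about 24 mm in and has roughly 60 mm left to go. I'll approach from above and begin pushing along the axis.

```bash
python3 -m inch '[{"slide":[0.1,1.3,3],"turn":0,"grip":6},{"slide":[0.1,1.3,6],"turn":0,"grip":6},{"slide":[0.1,1.3,8.5],"turn":0,"grip":6},{"slide":[0.1,1.3,9.2],"turn":0,"grip":6},{"slide":[0.1,1.3,9.6],"turn":0,"grip":6},{"slide":[0.1,1.3,10],"turn":0,"grip":6},{"slide":[0.1,1.5,10.4],"turn":0,"grip":6},{"slide":[0.1,1.75,10.8],"turn":0,"grip":6},{"slide":[0.1,2.0,11.25],"turn":0,"grip":6},{"slide":[0.1,2.25,11.7],"turn":0,"grip":6},{"slide":[0.1,2.25,11.7],"turn":0,"grip":6}]' 100
```

```text
time: 4.55
eef_pos: [0.4606, -0.0443, 0.2159]
tcp_rot: [0.575, 0.818, -0.0, 0.001]
contact_force: [-1.7, -1.2, 4.6]
opening: 0.703
finger_force: 2.3
```

```bash
python3 -m inch '[{"slide":[0,0.25,0.43],"turn":0,"grip":6},{"slide":[0,0.5,0.87],"turn":0,"grip":6},{"slide":[0,0.75,1.3],"turn":0,"grip":6},{"slide":[0,1.0,1.73],"turn":0,"grip":6},{"slide":[0,1.25,2.17],"turn":0,"grip":6}]'
python3 - <<'E'
from fit import *
p,d,T=look("w4");par=[.5423,-.0157,.345]
P=cloud("wrist",d,T).reshape(-1,3);P=P[d.ravel()>0]
r=loc(P,par)-[.06,0,.036];a=np.c_[r@X,r[:,1],r@A];rad=np.hypot(a[:,0],a[:,1])
for nm,k in(("cap",(rad<.017)&(a[:,2]>.12)&(a[:,2]<.2)),("mouth",(rad>.0235)&(rad<.032)&(a[:,2]>.17)&(a[:,2]<.21))):
    k=a[k];print(nm,len(k),np.percentile(k[:,2],[5,50,95]).round(4) if len(k) else 0)
g=loc(T[:3,:]@np.array([[0,.036,-.004,1]]).T.reshape(1,4,1)[0]  if 0 else (T@[0,.036,-.004,1])[None,:3],par)-[.06,0,.036];print("tip x',y,t",(g@X).round(4),g[:,1].round(4),(g@A).round(4),ctrl.get_state()["contact_force"])
E
```

```text
time: 5.05
eef_pos: [0.4722, -0.0402, 0.1947]
tcp_rot: [0.575, 0.818, -0.0, 0.001]
contact_force: [-5.3, -0.7, 7.7]
opening: 0.705
finger_force: 4.6
cap 1883 [0.1891 0.1902 0.1981]
mouth 4947 [0.2011 0.202  0.2029]
tip x',y,t [-0.0038] [0.0006] [0.19] [-2.67951834 -0.23212848  6.39560101]
```

View pics/w4.png

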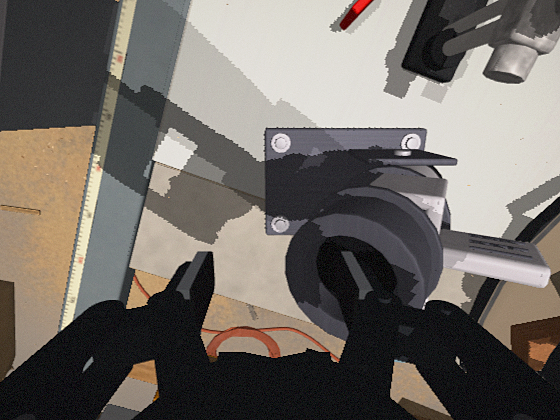

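The cap is being pushed in correctly: t = 0.190, with the mouth at 0.202 and the clip blocking. The finger sits about 6 mm too far uphill, so I'll back off, shift it downhill and go on.

```bash
python3 -m inch '[{"slide":[0,-0.2,-0.35],"turn":0,"grip":6},{"slide":[0,-0.72,-0.05],"turn":0,"grip":6},{"slide":[0,-0.52,0.3],"turn":0,"grip":6},{"slide":[0,-0.27,0.73],"turn":0,"grip":6},{"slide":[0,-0.02,1.17],"turn":0,"grip":6},{"slide":[0,0.23,1.6],"turn":0,"grip":6},{"slide":[0,0.48,2.03],"turn":0,"grip":6},{"slide":[0,0.48,2.03],"turn":0,"grip":6}]'
cat > chk.py <<'E'
from fit import *
par=[.5423,-.0157,.345]
def chk(nm,tip=(0,.036,-.004),lo=.05):
    p,d,T=look(nm);P=cloud("wrist",d,T).reshape(-1,3);P=P[d.ravel()>0]
    r=loc(P,par)-[.06,0,.036];a=np.c_[r@X,r[:,1],r@A];rad=np.hypot(a[:,0],a[:,1])
    for n,k in(("cap",(rad<.017)&(a[:,2]>lo)&(a[:,2]<.2)),("mouth",(rad>.0235)&(rad<.032)&(a[:,2]>lo+.03)&(a[:,2]<.21))):
        k=a[k];print(n,len(k),np.percentile(k[:,2],[5,10,25,50,75,95]).round(4) if len(k) else 0)
    g=loc((T@[*tip,1])[None,:3],par)-[.06,0,.036];print("tip x',y,t",(g@X).round(4),g[:,1].round(4),(g@A).round(4),ctrl.get_state()["contact_force"].round(1))
E
python3 -c "from chk import *;chk('w5',lo=.12)"
```

```text
time: 5.9
eef_pos: [0.4731, -0.0395, 0.1774]
tcp_rot: [0.574, 0.819, -0.005, -0.003]
contact_force: [-33.2, -3.1, 32.7]
opening: 0.705
finger_force: 19.9
cap 1895 [0.1731 0.1735 0.1742 0.1852 0.1929 0.1984]
mouth 5683 [0.201  0.2012 0.2016 0.202  0.2024 0.2033]
tip x',y,t [-0.0116] [0.0011] [0.1741] [-32.1  -4.8  31.6]
```

The force of −33 N in x means the finger's knuckle is hitting the uphill rim of the mouth. I'll pull out and insert the downhill finger instead, because its knuckle faces away from that rim. Turning about 0.35 rad lets the other finger pass beside the clip's tab.

```bash
python3 -m inch '[{"slide":[0,-0.5,-0.87],"turn":0,"grip":6},{"slide":[0,-1.25,-2.17],"turn":0,"grip":6},{"slide":[0,-2.25,-3.9],"turn":0,"grip":6},{"slide":[0,-2.25,-8],"turn":0,"grip":6},{"slide":[0,-2.25,-12],"turn":0.1,"grip":8},{"slide":[0,2,-12],"turn":0.2,"grip":8},{"slide":[0,6,-12],"turn":0.3,"grip":8},{"slide":[0,7,-12],"turn":0.35,"grip":8},{"slide":[0,7,-12],"turn":0.35,"grip":8},{"slide":[0,7,-12],"turn":0.35,"grip":8}]'
python3 - <<'E'
from chk import *
chk('w6',tip=(0,-.04,-.011),lo=.12)
w=np.load("w6.npz");d=w["d"];print(w["T"].round(4),ctrl.get_state()["qpos"].round(2))
L=cloud("wrist",d,np.eye(4));q=L[(d>.03)&(d<.3)&(abs(L[...,0])<.03)&(L[...,2]<.01)]
for z in np.arange(-.075,.006,.005):
    a=q[(q[:,2]>=z)&(q[:,2]<z+.005)&(q[:,1]<0)]
    if len(a)>2:print(round(z,3),len(a),np.percentile(a[:,1],[2,98]).round(4),np.percentile(a[:,0],[2,98]).round(4))
E
```

```text
time: 6.95
eef_pos: [0.5415, -0.0144, 0.2913]
tcp_rot: [0.708, 0.706, -0.001, -0.001]
contact_force: [0.3, -0.8, 0.2]
opening: 0.933
finger_force: 0.0
cap 204 [0.173  0.1733 0.1737 0.1739 0.1743 0.1747]
mouth 1714 [0.2011 0.2014 0.2018 0.2021 0.2024 0.2029]
tip x',y,t [0.0484] [0.0152] [0.2797] [ 0.4 -0.4 -0.4]
[[ 3.600e-03  1.000e+00 -1.800e-03  5.415e-01]
 [ 1.000e+00 -3.600e-03  3.000e-04 -1.440e-02]
 [ 3.000e-04 -1.800e-03 -1.000e+00  2.913e-01]
 [ 0.000e+00  0.000e+00  0.000e+00  1.000e+00]] [-0.21 -0.05  1.84 -0.    1.36 -0.21]
-0.075 2338 [-0.0694 -0.0029] [-0.0108  0.0173]
-0.07 2349 [-0.0699 -0.0343] [-0.0108  0.0156]
-0.065 2962 [-0.0696 -0.037 ] [-0.01    0.0134]
-0.06 993 [-0.0692 -0.038 ] [0.0062 0.0137]
-0.055 344 [-0.0622 -0.0409] [0.0061 0.0136]
-0.05 398 [-0.0475 -0.0392] [0.001  0.0117]
-0.045 337 [-0.0521 -0.0392] [-0.0054  0.0113]
-0.04 428 [-0.0529 -0.0392] [-0.01    0.0113]
-0.035 393 [-0.0526 -0.0392] [-0.0101  0.0113]
-0.03 327 [-0.0528 -0.0393] [-0.0103  0.0113]
-0.025 307 [-0.0527 -0.0393] [-0.0101  0.0112]
-0.02 242 [-0.051  -0.0394] [-0.0107  0.0112]
-0.015 145 [-0.0454 -0.0393] [-0.0094  0.0109]
-0.01 4 [-0.0398 -0.0397] [-0.0055  0.0056]
```

```bash
python3 -m inch '[{"slide":[-1,-0.7,0],"turn":0,"grip":8},{"slide":[-2.1,-1.45,1],"turn":0,"grip":8},{"slide":[-2.1,-1.45,4],"turn":0,"grip":8},{"slide":[-2.1,-1.45,7],"turn":0,"grip":8},{"slide":[-2.1,-1.45,7.9],"turn":0,"grip":8},{"slide":[-1.9,-0.98,8.75],"turn":0,"grip":8},{"slide":[-1.75,-0.5,9.65],"turn":0,"grip":8},{"slide":[-1.6,-0.04,10.5],"turn":0,"grip":8},{"slide":[-1.5,0.2,10.93],"turn":0,"grip":8},{"slide":[-1.4,0.43,11.36],"turn":0,"grip":8},{"slide":[-1.34,0.6,11.7],"turn":0,"grip":8},{"slide":[-1.34,0.6,11.7],"turn":0,"grip":8}]'
python3 -c "from chk import *;chk('w7',tip=(.0112,-.0394,-.010),lo=.12)"
```

```text
time: 8.2
eef_pos: [0.5479, -0.0277, 0.1749]
tcp_rot: [0.709, 0.705, -0.0, -0.0]
contact_force: [1.0, -0.2, 0.6]
opening: 0.94
finger_force: 0.0
cap 831 [0.1867 0.1888 0.1921 0.1954 0.1978 0.1995]
mouth 3847 [0.1934 0.2011 0.2017 0.202  0.2022 0.2025]
tip x',y,t [-0.0052] [0.0108] [0.175] [-0.2 -0.2  0. ]
```

```bash
python3 -m inch '[{"slide":[0.05,0.14,0.26],"turn":0,"grip":8},{"slide":[0.1,0.28,0.52],"turn":0,"grip":8},{"slide":[0.15,0.42,0.78],"turn":0,"grip":8},{"slide":[0.15,0.42,0.78],"turn":0,"grip":8}]'
python3 -c "from chk import *;chk('w8',tip=(.0112,-.0394,-.010),lo=.12)"
```

```text
time: 8.65
eef_pos: [0.552, -0.0267, 0.1689]
tcp_rot: [0.709, 0.705, -0.001, -0.0]
contact_force: [-3.4, 0.4, 5.4]
opening: 0.934
finger_force: 3.2
cap 554 [0.1914 0.1923 0.1944 0.1967 0.1984 0.1996]
mouth 3688 [0.1889 0.1992 0.2017 0.202  0.2022 0.2025]
tip x',y,t [-0.0045] [0.0104] [0.1677] [-2.6 -0.1  5.7]
```

```bash
python3 -m inch '[{"slide":[0.03,0.1,0.22],"turn":0,"grip":8},{"slide":[0.06,0.2,0.43],"turn":0,"grip":8},{"slide":[0.08,0.24,0.52],"turn":0,"grip":8},{"slide":[0.08,0.24,0.52],"turn":0,"grip":8}]'
python3 -c "from chk import *;chk('w9',tip=(.0112,-.0394,-.010),lo=.12)"
```

```text
time: 9.1
eef_pos: [0.554, -0.026, 0.1652]
tcp_rot: [0.709, 0.706, -0.001, -0.001]
contact_force: [-6.1, -0.7, 12.2]
opening: 0.933
finger_force: 6.7
cap 223 [0.194  0.1946 0.1961 0.1976 0.1982 0.1989]
mouth 3711 [0.1853 0.1951 0.2016 0.202  0.2022 0.2028]
tip x',y,t [-0.0045] [0.0103] [0.1634] [-7.   0.3 12.3]
```

```bash
python3 -m inch '[{"slide":[0.03,0.1,0.2],"turn":0,"grip":8},{"slide":[0.05,0.18,0.36],"turn":0,"grip":8},{"slide":[0.05,0.18,0.36],"turn":0,"grip":8}]'
python3 -c "from chk import *;chk('w10',tip=(.0112,-.0394,-.010),lo=.12)"
```

```text
time: 9.45
eef_pos: [0.5544, -0.026, 0.1644]
tcp_rot: [0.708, 0.706, -0.004, -0.002]
contact_force: [-14.7, -0.7, 25.0]
opening: 0.938
finger_force: 14.7
cap 109 [0.1947 0.195  0.1959 0.1971 0.198  0.1997]
mouth 3593 [0.1841 0.194  0.2016 0.202  0.2022 0.2051]
tip x',y,t [-0.0045] [0.0102] [0.1627] [-16.6  -2.   25.3]
```

The inner tube is home: about 29 N at the stop and the tip no longer advances. I'll withdraw along the axis and turn so the closing line crosses the tab, with the camera side away from the carousel.

```bash
python3 -m inch '[{"slide":[-0.15,-0.5,-0.9],"turn":0,"grip":8},{"slide":[-0.4,-1.2,-2.2],"turn":0,"grip":8},{"slide":[-0.85,-2.35,-4.4],"turn":0,"grip":8},{"slide":[-0.85,-2.35,-9],"turn":0,"grip":8},{"slide":[-0.85,-2.35,-13.5],"turn":-0.1,"grip":5},{"slide":[0.5,-1,-13.5],"turn":-0.24,"grip":5},{"slide":[2.5,2.9,-13.5],"turn":-0.38,"grip":5},{"slide":[2.5,2.9,-13.5],"turn":-0.52,"grip":5},{"slide":[2.5,2.9,-13.5],"turn":-0.66,"grip":5},{"slide":[2.5,2.9,-13.5],"turn":-0.8,"grip":5},{"slide":[2.5,2.9,-13.5],"turn":-0.94,"grip":5},{"slide":[2.5,2.9,-13.5],"turn":-1.08,"grip":5},{"slide":[2.5,2.9,-13.5],"turn":-1.22,"grip":5},{"slide":[2.5,2.9,-13.5],"turn":-1.36,"grip":5},{"slide":[2.5,2.9,-13.5],"turn":-1.5,"grip":5},{"slide":[2.5,2.9,-13.5],"turn":-1.64,"grip":5},{"slide":[2.5,2.9,-13.5],"turn":-1.78,"grip":5},{"slide":[2.5,2.9,-13.5],"turn":-1.92,"grip":5},{"slide":[2.5,2.9,-13.5],"turn":-1.92,"grip":5}]'
cat > tab.py <<'E'
from chk import *
def tabf(nm):
    w=np.load(nm+".npz");T=w["T"];P=cloud("wrist",w["d"],T).reshape(-1,3);P=P[w["d"].ravel()>0]
    r=loc(P,par)-[.06,0,.036];a=np.c_[r@X,r[:,1],r@A]-[0,0,.11]
    k=a[(a[:,0]>.042)&(a[:,0]<.09)&(abs(a[:,1])<.02)&(a[:,2]>0)&(a[:,2]<.06)]
    print("tab pts",len(k),"X,y,z pct",np.percentile(k,[2,50,98],axis=0).round(4).tolist())
    g=loc(T[None,:3,3],par)-[.06,0,.036];print("TCP X,y,t-.11",(g@X).round(4),g[:,1].round(4),(g@A-.11).round(4),"toolx yaw",np.arctan2(T[1,0],T[0,0]).round(4))
    print(T.round(4)[:3].tolist())
E
python3 -c "
from tab import *;chk('w11',lo=.12);tabf('w11');print(ctrl.get_state()['qpos'].round(2))"
```

```text
time: 11.4
eef_pos: [0.5852, -0.0004, 0.2938]
tcp_rot: [-0.171, 0.985, 0.0, 0.0]
contact_force: [-0.4, -0.1, -1.1]
opening: 0.583
finger_force: 0.0
cap 758 [0.1671 0.1673 0.1676 0.168  0.1684 0.169 ]
mouth 2725 [0.201  0.2012 0.2016 0.202  0.2024 0.203 ]
tip x',y,t [0.1184] [0.0359] [0.2339] [ 0.8 -1.  -0.2]
tab pts 896 X,y,z pct [[0.0432, -0.0074, 0.017], [0.0648, -0.0001, 0.0426], [0.0823, 0.0064, 0.0443]]
TCP X,y,t-.11 [0.1164] [-0.0001] [0.1205] toolx yaw -2.7977
[[-0.9414, -0.3372, 0.0001, 0.5852], [-0.3372, 0.9414, 0.0001, -0.0004], [-0.0001, 0.0001, -1.0, 0.2938]]
[-0.17  0.05  1.73  0.    1.36 -2.09]
```

View pics/w11.png

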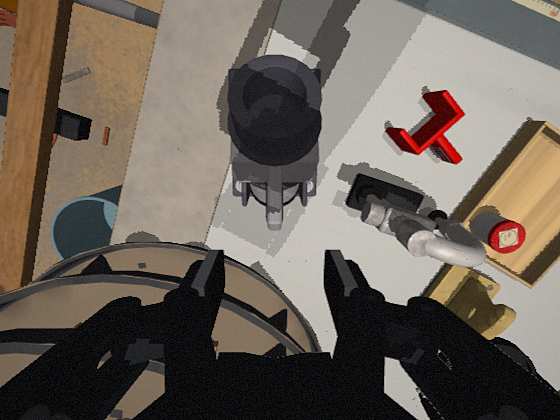

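The tab is straight ahead at about (272,215), clear of the carousel. By depth the cap sits only 34 mm below the mouth, against 38 mm when home, while the finger stalled at the home depth. I won't take off the clip on that evidence, so I'll check from another view and push again more firmly.

```bash
python3 -m inch '[{"slide":[2,0.1,0],"turn":0.14,"grip":8},{"slide":[4.6,0.2,0],"turn":0.28,"grip":8},{"slide":[4.6,0.2,0],"turn":0.42,"grip":8},{"slide":[4.6,0.2,0],"turn":0.56,"grip":8},{"slide":[4.6,0.2,0],"turn":0.7,"grip":8},{"slide":[4.6,0.2,0],"turn":0.84,"grip":8},{"slide":[4.6,0.2,0],"turn":0.98,"grip":8},{"slide":[4.6,0.2,0],"turn":1.12,"grip":8},{"slide":[4.6,0.2,0],"turn":1.26,"grip":8},{"slide":[4.6,0.2,0],"turn":1.4,"grip":8},{"slide":[4.6,0.2,0],"turn":1.54,"grip":8},{"slide":[4.6,0.2,0],"turn":1.68,"grip":8},{"slide":[4.6,0.2,0],"turn":1.82,"grip":8},{"slide":[4.6,0.2,0],"turn":1.92,"grip":8},{"slide":[4.6,0.2,0],"turn":1.92,"grip":8}]'
python3 - <<'E'
from chk import *
chk('w12',lo=.12)
for nm in("w6","w12","w11"):
    w=np.load(nm+".npz");P=cloud("wrist",w["d"],w["T"]).reshape(-1,3);P=P[w["d"].ravel()>0]
    r=loc(P,par)-[.06,0,.036];a=np.c_[r@X,r[:,1],r@A];rad=np.hypot(a[:,0],a[:,1])
    k=a[(rad<.024)&(a[:,2]>.14)&(a[:,2]<.18)]
    print(nm,len(k),np.percentile(k,[5,50,95],axis=0).round(4).tolist())
    c=np.c_[k[:,:2],np.ones(len(k))];print("  plane",np.linalg.lstsq(c,k[:,2],rcond=None)[0].round(4))
print(w["T"].shape,tool().round(4))
E
```

```text
time: 12.95
eef_pos: [0.5413, -0.014, 0.2938]
tcp_rot: [0.71, 0.705, 0.0, 0.0]
contact_force: [0.3, -0.6, 0.0]
opening: 0.935
finger_force: 0.0
cap 75 [0.1676 0.1676 0.168  0.1683 0.1687 0.1691]
mouth 1714 [0.2006 0.2013 0.2018 0.2021 0.2024 0.2029]
tip x',y,t [0.1079] [-0.0105] [0.24] [ 0.2 -0.2 -0.4]
w6 609 [[-0.0219, -0.0202, 0.1725], [-0.015, -0.0062, 0.1742], [-0.0052, 0.0086, 0.1794]]
  plane [-0.1278 -0.057   0.1728]
w12 588 [[-0.0222, -0.0201, 0.1677], [-0.018, -0.0073, 0.1717], [-0.0083, 0.0083, 0.1792]]
  plane [-0.2255 -0.0926  0.168 ]
w11 1612 [[-0.0215, -0.0171, 0.1674], [-0.0116, 0.0005, 0.1685], [0.0008, 0.0181, 0.1783]]
  plane [-0.2143  0.0008  0.1677]
(4, 4) [[ 4.900e-03  1.000e+00  1.000e-04  5.413e-01]
 [ 1.000e+00 -4.900e-03  0.000e+00 -1.400e-02]
 [ 0.000e+00  1.000e-04 -1.000e+00  2.938e-01]
 [ 0.000e+00  0.000e+00  0.000e+00  1.000e+00]]
```

Both views agree: the cap is about 4 mm short of home, probably because the pad grazed the bore's uphill edge. I'll push again with the finger 3.5 mm further downhill.

```bash
python3 -m inch '[{"slide":[-1,-0.9,0],"turn":0,"grip":8},{"slide":[-2.2,-1.73,1],"turn":0,"grip":8},{"slide":[-2.2,-1.73,5],"turn":0,"grip":8},{"slide":[-2.2,-1.73,8.2],"turn":0,"grip":8},{"slide":[-2.0,-1.26,9.1],"turn":0,"grip":8},{"slide":[-1.85,-0.78,10],"turn":0,"grip":8},{"slide":[-1.7,-0.32,10.85],"turn":0,"grip":8},{"slide":[-1.6,-0.1,11.3],"turn":0,"grip":8},{"slide":[-1.5,0.15,11.75],"turn":0,"grip":8},{"slide":[-1.4,0.4,12.2],"turn":0,"grip":8},{"slide":[-1.33,0.6,12.6],"turn":0,"grip":8},{"slide":[-1.26,0.8,12.95],"turn":0,"grip":8},{"slide":[-1.26,0.8,12.95],"turn":0,"grip":8}]'
python3 -c "from chk import *;chk('w13',tip=(.0112,-.0394,-.010),lo=.12)"
```

```text
time: 14.3
eef_pos: [0.5493, -0.0264, 0.1638]
tcp_rot: [0.709, 0.705, -0.0, -0.0]
contact_force: [0.4, -0.4, -0.3]
opening: 0.942
finger_force: 0.0
cap 648 [0.1904 0.1919 0.194  0.1969 0.1983 0.1994]
mouth 3607 [0.1866 0.1991 0.2017 0.202  0.2022 0.2025]
tip x',y,t [-0.0092] [0.0116] [0.1644] [ 0.1  0.2 -0.7]
```

```bash
python3 -m inch '[{"slide":[0.05,0.14,0.26],"turn":0,"grip":8},{"slide":[0.1,0.28,0.52],"turn":0,"grip":8},{"slide":[0.13,0.38,0.69],"turn":0,"grip":8},{"slide":[0.13,0.38,0.69],"turn":0,"grip":8}]'
python3 -c "from chk import *;chk('w14',tip=(.0112,-.0394,-.010),lo=.12)"
```

```text
time: 14.75
eef_pos: [0.5505, -0.0262, 0.1621]
tcp_rot: [0.708, 0.706, -0.005, -0.003]
contact_force: [-16.4, -0.9, 24.4]
opening: 0.94
finger_force: 14.3
cap 318 [0.1916 0.1926 0.1945 0.1965 0.1973 0.1991]
mouth 3563 [0.1848 0.1965 0.2016 0.2019 0.2021 0.2025]
tip x',y,t [-0.0088] [0.0113] [0.1627] [-16.4  -2.4  23.6]
```

```bash
python3 -m inch '[{"slide":[0.05,0.14,0.26],"turn":0,"grip":8},{"slide":[0.08,0.24,0.43],"turn":0,"grip":8},{"slide":[0.11,0.33,0.6],"turn":0,"grip":8},{"slide":[0.11,0.33,0.6],"turn":0,"grip":8},{"slide":[0.11,0.33,0.6],"turn":0,"grip":8}]'
python3 -c "from chk import *;chk('w15',tip=(.0112,-.0394,-.010),lo=.12)"
```

```text
time: 15.3
eef_pos: [0.5509, -0.0261, 0.1611]
tcp_rot: [0.707, 0.707, -0.01, -0.006]
contact_force: [-31.9, -3.2, 48.9]
opening: 0.932
finger_force: 28.9
cap 154 [0.1942 0.1945 0.1957 0.1965 0.1988 0.1998]
mouth 3507 [0.1832 0.1948 0.2015 0.2019 0.2021 0.2024]
tip x',y,t [-0.0087] [0.0112] [0.162] [-32.3  -3.4  48.8]
```

Run:
```python
from h import *
s=ctrl.get_state();F=s["contact_force"];t=s["wrist_torque"];print(F,t,s["eef_pos"])
# line of action: points r (rel. to reference) with r x F = t
r0=np.cross(F,t)/(F@F);print("r0",r0,"dir",F/np.linalg.norm(F))
for z in(-.25,-.2,-.16,-.1,-.05,0,.05):
    print(z,(r0+F*(z-r0[2])/F[2]).round(4))
```

```text
[-32.29227018  -3.35905283  48.77089458] [-0.25059273  7.45024824  0.31834392] [ 0.55082057 -0.02607275  0.16114061]
r0 [-0.10616347 -0.00056562 -0.0703321 ] dir [-0.55116584 -0.05733246  0.8324237 ]
-0.25 [ 0.0128  0.0118 -0.25  ]
-0.2 [-0.0203  0.0084 -0.2   ]
-0.16 [-0.0468  0.0056 -0.16  ]
-0.1 [-0.0865  0.0015 -0.1   ]
-0.05 [-0.1196 -0.002  -0.05  ]
0 [-0.1527 -0.0054  0.    ]
0.05 [-0.1858 -0.0089  0.05  ]
```

The force's line of action passes through the fingertip, at about (5.6, −39) mm in the tool's x and y. The 58 N is therefore carried at the cap's stop, not the rim, and the finger-based depth also says home. I'll withdraw and go to the tab.

```bash
python3 -m inch '[{"slide":[-0.15,-0.5,-0.9],"turn":0,"grip":8},{"slide":[-0.4,-1.2,-2.2],"turn":0,"grip":8},{"slide":[-0.9,-2.7,-4.9],"turn":0,"grip":8},{"slide":[-0.9,-2.7,-9],"turn":0,"grip":8},{"slide":[-0.9,-2.7,-13.9],"turn":-0.1,"grip":5},{"slide":[0.5,-1,-13.9],"turn":-0.24,"grip":5},{"slide":[2.3,2.7,-13.9],"turn":-0.38,"grip":5},{"slide":[2.3,2.7,-13.9],"turn":-0.52,"grip":5},{"slide":[2.3,2.7,-13.9],"turn":-0.66,"grip":5},{"slide":[2.3,2.7,-13.9],"turn":-0.8,"grip":5},{"slide":[2.3,2.7,-13.9],"turn":-0.94,"grip":5},{"slide":[2.3,2.7,-13.9],"turn":-1.08,"grip":5},{"slide":[2.3,2.7,-13.9],"turn":-1.22,"grip":5},{"slide":[2.3,2.7,-13.9],"turn":-1.36,"grip":5},{"slide":[2.3,2.7,-13.9],"turn":-1.5,"grip":5},{"slide":[2.3,2.7,-13.9],"turn":-1.64,"grip":5},{"slide":[2.3,2.7,-13.9],"turn":-1.78,"grip":5},{"slide":[2.3,2.7,-13.9],"turn":-1.92,"grip":5},{"slide":[2.3,2.7,-13.9],"turn":-1.92,"grip":5}]'
python3 - <<'E'
from tab import *
chk('w16',lo=.12);tabf('w16');t=tool()
w=np.load("w16.npz");K=ctrl.camera_info("wrist")["K"];C=w["T"]@ctrl.camera_info("wrist")["T_tool_cam"]
print("cam to cap ray vs axis")
c=C[:3,3];g=loc(c[None],par)-[.06,0,.036];print("camera at X,y,t",(g@X).round(3),g[:,1].round(3),(g@A).round(3))
P=cloud("wrist",w["d"],w["T"]);r=loc(P.reshape(-1,3),par)-[.06,0,.036];a=np.c_[r@X,r[:,1],r@A].reshape(420,560,3)
for y in range(60,165,5):
    print(y,a[y,272].round(4),w["p"][y,272])
E
```

```text
time: 17.25
eef_pos: [0.5836, -0.0014, 0.2904]
tcp_rot: [-0.171, 0.985, -0.0, 0.0]
contact_force: [-0.4, 0.3, 0.0]
opening: 0.583
finger_force: 0.0
cap 805 [0.167  0.1672 0.1676 0.168  0.1684 0.1691]
mouth 2800 [0.201  0.2012 0.2015 0.2019 0.2023 0.2029]
tip x',y,t [0.1151] [0.0355] [0.2318] [-1.  -0.2  0.1]
tab pts 922 X,y,z pct [[0.043, -0.007, 0.0173], [0.0644, -0.0006, 0.0427], [0.0823, 0.0067, 0.0444]]
TCP X,y,t-.11 [0.1131] [-0.0005] [0.1184] toolx yaw -2.7977
[[-0.9414, -0.3372, 0.0003, 0.5836], [-0.3372, 0.9414, -0.0, -0.0014], [-0.0003, -0.0001, -1.0, 0.2904]]
cam to cap ray vs axis
camera at X,y,t [0.121] [-0.001] [0.387]
60 [-0.0279 -0.0019  0.2024] [69 65 73]
65 [-0.0237 -0.0019  0.2026] [80 78 83]
70 [-0.0214 -0.0019  0.2004] [58 55 63]
75 [-0.0213 -0.002   0.1951] [56 58 66]
80 [-0.0211 -0.002   0.1897] [53 53 55]
85 [-0.0219 -0.002   0.1826] [35 36 38]
90 [-0.0215 -0.0021  0.1768] [31 30 30]
95 [-0.0218 -0.0021  0.1697] [35 29 32]
100 [-0.0184 -0.0021  0.1682] [47 49 53]
105 [-0.0142 -0.0021  0.1677] [48 48 49]
110 [-0.0099 -0.0021  0.1675] [31 25 35]
115 [-0.0054 -0.0021  0.1676] [37 39 41]
120 [-0.0012 -0.0021  0.1672] [36 37 38]
125 [ 0.0039 -0.0021  0.1688] [33 30 39]
130 [ 0.0253 -0.0019  0.202 ] [40 33 38]
135 [ 0.029  -0.0019  0.2022] [30 19 30]
140 [ 0.0323 -0.0019  0.2018] [38 34 38]
145 [ 0.0336 -0.0019  0.1968] [31 28 37]
150 [ 0.033  -0.002   0.1873] [19 25 27]
155 [ 0.0332 -0.002   0.1787] [33 29 37]
160 [ 0.0326 -0.0021  0.1676] [36 27 39]
```

```bash
python3 -m inch '[{"slide":[0,0,4],"turn":0,"grip":5},{"slide":[0,0,8],"turn":0,"grip":5},{"slide":[0,0,11],"turn":0,"grip":5},{"slide":[0,0,12.3],"turn":0,"grip":5},{"slide":[0,0,12.3],"turn":0,"grip":5},{"slide":[0,0,12.3],"turn":0,"grip":0.6},{"slide":[0,0,12.3],"turn":0,"grip":0.6},{"slide":[0,0,12.3],"turn":0,"grip":0.6},{"slide":[0,0,12.3],"turn":0,"grip":0.6},{"slide":[0,0,12.3],"turn":0,"grip":0.6},{"slide":[0,0,12.3],"turn":0,"grip":0.6}]' 70
```

```text
time: 18.4
eef_pos: [0.5849, -0.001, 0.17]
tcp_rot: [-0.171, 0.985, 0.0, 0.002]
contact_force: [-0.4, 1.2, 6.3]
opening: 0.131
finger_force: 69.0
```

```bash
python3 -m inch '[{"slide":[0,0,-0.2],"turn":0,"grip":0.6},{"slide":[-0.5,0,-0.5],"turn":0,"grip":0.6},{"slide":[-1.0,0,-0.8],"turn":0,"grip":0.6},{"slide":[-1.5,0,-1.1],"turn":0,"grip":0.6},{"slide":[-2,0,-1.4],"turn":0,"grip":0.6},{"slide":[-2.5,0,-1.65],"turn":0,"grip":0.6},{"slide":[-3,0,-1.95],"turn":0,"grip":0.6},{"slide":[-3.6,0,-2.3],"turn":0,"grip":0.6},{"slide":[-3.6,0,-2.3],"turn":0,"grip":0.6}]'
python3 - <<'E'
from chk import *
p,d,T=look("w17");P=cloud("wrist",d,T).reshape(-1,3);P=P[d.ravel()>0]
r=loc(P,par)-[.06,0,.036];a=np.c_[r@X,r[:,1],r@A];rad=np.hypot(a[:,0],a[:,1])
k=a[(rad>.0235)&(rad<.032)&(a[:,2]>.17)&(a[:,2]<.21)];print("mouth",np.median(k[:,2]))
print(ctrl.get_state()["opening"],ctrl.get_state()["finger_force"])
E
```

```text
time: 19.3
eef_pos: [0.6189, 0.011, 0.1916]
tcp_rot: [-0.172, 0.985, -0.0, 0.001]
contact_force: [-0.1, -1.3, -0.7]
opening: 0.136
finger_force: 68.9
mouth 0.20240578945566517
0.1342033235709824 68.89699101448059
```

View pics/w17.png

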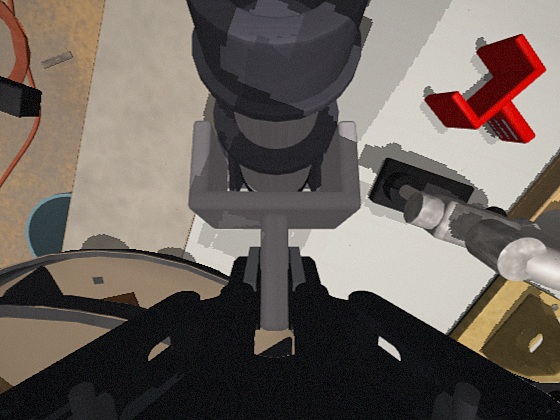

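The clip is off the tube and held by its tab at (275,270), with the legs free at (200,160) and (350,160). The mouth hasn't moved. I'll lift and carry it over the clamp to the free end of the tray.

```bash
python3 -m inch '[{"slide":[0,0,-4],"turn":0,"grip":0.6},{"slide":[0,0,-8],"turn":0,"grip":0.6},{"slide":[0,0,-12],"turn":0,"grip":0.6},{"slide":[0.5,0,-13],"turn":0,"grip":0.6},{"slide":[2,4,-13],"turn":-0.14,"grip":0.6},{"slide":[2,9,-13],"turn":-0.28,"grip":0.6},{"slide":[2,14,-13],"turn":-0.42,"grip":0.6},{"slide":[2,19,-13],"turn":-0.56,"grip":0.6},{"slide":[2,24,-13],"turn":-0.7,"grip":0.6},{"slide":[2,29,-13],"turn":-0.84,"grip":0.6},{"slide":[2,34,-13],"turn":-0.98,"grip":0.6},{"slide":[2,38.3,-13],"turn":-1.06,"grip":0.6},{"slide":[2,38.3,-13],"turn":-1.06,"grip":0.6},{"slide":[2,38.3,-13],"turn":-1.06,"grip":0.6}]'
python3 - <<'E'
from h import *
p,d,T=look("w18");print(T.round(3),ctrl.get_state()["qpos"].round(2))
# tray rim & floor from top camera
t,dt=ctrl.read_camera("side");P=cloud("side",dt);s=np.load("side1.npz");P0=cloud("side",s["d"]);T0=np.load("top1.npz");Pt=cloud("top",T0["d"])
Q=np.vstack([Pt.reshape(-1,3),P0.reshape(-1,3)]);q=Q[(abs(Q[:,2]-.03)<.004)&(np.hypot(Q[:,0]-.508,Q[:,1]-.361)<.14)]
print("rim pts",len(q),cv2.minAreaRect((q[:,:2]*1000).astype(np.float32)))
f=Q[(abs(Q[:,2]-.05)<.004)&(np.hypot(Q[:,0]-.556,Q[:,1]-.32)<.04)];print("tin top",len(f),f.mean(0).round(3))
W=cloud("wrist",d,T).reshape(-1,3);f=W[(W[:,2]>.045)&(W[:,2]<.055)&(np.hypot(W[:,0]-.556,W[:,1]-.32)<.04)];print("tin wrist",len(f),f.mean(0).round(3) if len(f) else 0)
q=W[(abs(W[:,2]-.03)<.004)&(np.hypot(W[:,0]-.508,W[:,1]-.361)<.14)]
print("rim wrist",len(q),cv2.minAreaRect((q[:,:2]*1000).astype(np.float32)) if len(q)>5 else 0)
E
```

```text
time: 20.75
eef_pos: [0.4684, 0.3651, 0.3189]
tcp_rot: [-0.647, 0.763, -0.0, -0.001]
contact_force: [-1.2, 0.3, -1.2]
opening: 0.134
finger_force: 68.9
[[-0.164 -0.986 -0.002  0.468]
 [-0.986  0.164 -0.002  0.365]
 [ 0.002  0.001 -1.     0.319]
 [ 0.     0.     0.     1.   ]] [ 0.49  0.05  1.68 -0.    1.41 -2.49]
rim pts 787 ((527.4973754882812, 343.51007080078125), (201.56370544433594, 230.6346893310547), 78.29881286621094)
tin top 135 [0.559 0.33  0.052]
tin wrist 174 [0.576 0.319 0.053]
rim wrist 1468 ((529.4771118164062, 358.05828857421875), (199.91429138183594, 227.19590759277344), 64.6357650756836)
```

The tray corners I measured earlier span about 193 × 157 mm, which matches the stated 190 × 160 mm. The clip is over the free end, so I'll lower and release it.

```bash
python3 -m inch '[{"slide":[0,0,5],"turn":0,"grip":0.6},{"slide":[0,0,10],"turn":0,"grip":0.6},{"slide":[0,0,15],"turn":0,"grip":0.6},{"slide":[0,0,20],"turn":0,"grip":0.6},{"slide":[0,0,23.5],"turn":0,"grip":0.6},{"slide":[0,0,25.5],"turn":0,"grip":0.6},{"slide":[0,0,26.5],"turn":0,"grip":0.6},{"slide":[0,0,26.5],"turn":0,"grip":0.6},{"slide":[0,0,26.5],"turn":0,"grip":4},{"slide":[0,0,26.5],"turn":0,"grip":4},{"slide":[0,0,26.5],"turn":0,"grip":4},{"slide":[0,0,26.5],"turn":0,"grip":4},{"slide":[0,0,22],"turn":0,"grip":4},{"slide":[0,0,17],"turn":0,"grip":4},{"slide":[0,0,12],"turn":0,"grip":4},{"slide":[0,0,7],"turn":0,"grip":4},{"slide":[0,0,2],"turn":0,"grip":4},{"slide":[0,0,0],"turn":0,"grip":4}]'
python3 - <<'E'
from h import *
p,d,T=look("w19");W=cloud("wrist",d,T)
tr=np.array([.508,.361]);y=-.163;R2=np.array([[np.cos(y),np.sin(y)],[-np.sin(y),np.cos(y)]])
q=W.reshape(-1,3);l=np.c_[(q[:,:2]-tr)@R2.T,q[:,2]]
k=l[(abs(l[:,0])<.085)&(abs(l[:,1])<.07)&(l[:,2]>.015)&(l[:,2]<.12)]
print(len(k),np.percentile(k,[1,50,99],axis=0).round(3).tolist())
for n,m in(("clip side x<.02",k[:,0]<.02),("tin",k[:,0]>.028)):print(n,np.percentile(k[m],[1,50,99],axis=0).round(3).tolist())
E
```

```text
time: 22.65
eef_pos: [0.4708, 0.3656, 0.3282]
tcp_rot: [-0.646, 0.763, -0.001, 0.005]
contact_force: [0.1, 1.0, 0.0]
opening: 0.471
finger_force: 0.0
2406 [[-0.085, -0.069, 0.017], [-0.007, -0.02, 0.053], [0.077, 0.056, 0.059]]
clip side x<.02 [[-0.085, -0.069, 0.016], [-0.039, -0.017, 0.05], [-0.001, 0.063, 0.059]]
tin [[0.036, -0.049, 0.018], [0.055, -0.03, 0.053], [0.079, -0.007, 0.055]]
```

View pics/w19.png

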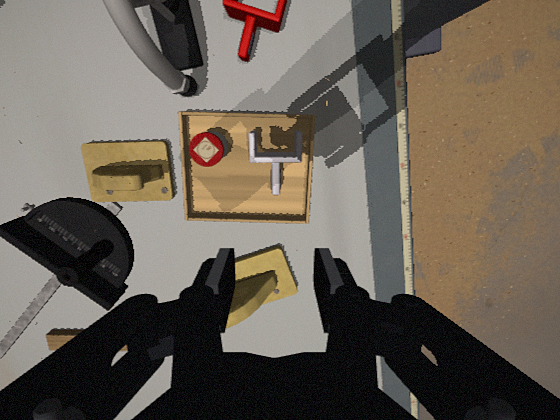

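The clip is lying flat in the tray at about (275,150), with the tin upright beside it at (207,150). I'll go back to the strut and push on the cap, which drives the middle tube and seats both.

```bash
python3 -m inch '[{"slide":[3,-1,0],"turn":0.14,"grip":8},{"slide":[7,-3,0],"turn":0.28,"grip":8},{"slide":[11,-4,0],"turn":0.42,"grip":8},{"slide":[15,-6,0],"turn":0.56,"grip":8},{"slide":[19,-7,0],"turn":0.7,"grip":8},{"slide":[23,-8.5,0],"turn":0.84,"grip":8},{"slide":[27,-10,0],"turn":0.98,"grip":8},{"slide":[31,-11.5,0],"turn":1.12,"grip":8},{"slide":[35,-13,0],"turn":1.26,"grip":8},{"slide":[36.3,-13.2,0],"turn":1.4,"grip":8},{"slide":[36.3,-13.2,0],"turn":1.54,"grip":8},{"slide":[36.3,-13.2,0],"turn":1.68,"grip":8},{"slide":[36.3,-13.2,0],"turn":1.82,"grip":8},{"slide":[36.3,-13.2,0],"turn":1.96,"grip":8},{"slide":[36.3,-13.2,0],"turn":2.1,"grip":8},{"slide":[36.3,-13.2,0],"turn":2.24,"grip":8},{"slide":[36.3,-13.2,0],"turn":2.38,"grip":8},{"slide":[36.3,-13.2,0],"turn":2.52,"grip":8},{"slide":[36.3,-13.2,0],"turn":2.66,"grip":8},{"slide":[36.3,-13.2,0],"turn":2.8,"grip":8}]'
python3 -m inch '[{"slide":[0,0,0],"turn":0.1,"grip":8},{"slide":[0,0,1.5],"turn":0.17,"grip":8},{"slide":[0,0,3.4],"turn":0.17,"grip":8},{"slide":[0,0,3.4],"turn":0.17,"grip":8}]'
python3 -c "
from chk import *;chk('w20',tip=(.0112,-.0394,-.010),lo=.12);print(tool().round(4))"
```

```text
time: 24.7
eef_pos: [0.5389, -0.0151, 0.3195]
tcp_rot: [0.645, 0.764, -0.0, -0.001]
contact_force: [-0.0, 0.2, 0.4]
opening: 0.938
finger_force: 0.0
time: 25.1
eef_pos: [0.5375, -0.0148, 0.2825]
tcp_rot: [0.705, 0.709, -0.002, -0.003]
contact_force: [-0.6, 0.0, -0.4]
opening: 0.936
finger_force: 0.0
cap 78 [0.1679 0.168  0.1683 0.1686 0.169  0.1695]
mouth 1870 [0.2014 0.2019 0.2022 0.2026 0.2029 0.2033]
tip x',y,t [0.0439] [0.0262] [0.2712] [-0.   0.5 -0.1]
[[-5.300e-03  1.000e+00 -4.200e-03  5.383e-01]
 [ 1.000e+00  5.300e-03  9.000e-04 -1.500e-02]
 [ 9.000e-04 -4.100e-03 -1.000e+00  2.843e-01]
 [ 0.000e+00  0.000e+00  0.000e+00  1.000e+00]]
```

```bash
python3 -m inch '[{"slide":[-1,-0.6,1],"turn":0,"grip":8},{"slide":[-2.1,-1.28,4],"turn":0,"grip":8},{"slide":[-2.1,-1.28,7.3],"turn":0,"grip":8},{"slide":[-2.1,-1.28,7.3],"turn":0,"grip":8},{"slide":[-1.93,-0.81,8.17],"turn":0,"grip":8},{"slide":[-1.76,-0.34,9.03],"turn":0,"grip":8},{"slide":[-1.59,0.13,9.9],"turn":0,"grip":8},{"slide":[-1.42,0.6,10.77],"turn":0,"grip":8},{"slide":[-1.25,1.07,11.63],"turn":0,"grip":8},{"slide":[-1.17,1.3,12.06],"turn":0,"grip":8},{"slide":[-1.09,1.53,12.5],"turn":0,"grip":8},{"slide":[-1,1.77,12.93],"turn":0,"grip":8},{"slide":[-0.92,2.0,13.36],"turn":0,"grip":8},{"slide":[-0.92,2.0,13.36],"turn":0,"grip":8}]'
python3 -c "from chk import *;chk('w21',tip=(.0112,-.0394,-.010),lo=.12)"
```

```text
time: 26.55
eef_pos: [0.5595, -0.0242, 0.1521]
tcp_rot: [0.705, 0.709, 0.0, -0.0]
contact_force: [-0.7, -0.0, 1.4]
opening: 0.938
finger_force: 0.8
cap 1057 [0.1785 0.1797 0.183  0.1882 0.1971 0.1996]
mouth 4340 [0.1728 0.1835 0.1871 0.1874 0.1877 0.208 ]
tip x',y,t [-0.0063] [0.0099] [0.1493] [-0.6 -0.1 -0.7]
```

The middle tube is moving, with the mouth now at t = 0.187. I'll continue.

```bash
python3 -m inch '[{"slide":[0.08,0.24,0.43],"turn":0,"grip":8},{"slide":[0.17,0.47,0.87],"turn":0,"grip":8},{"slide":[0.25,0.7,1.3],"turn":0,"grip":8},{"slide":[0.34,0.94,1.73],"turn":0,"grip":8},{"slide":[0.42,1.18,2.17],"turn":0,"grip":8},{"slide":[0.5,1.41,2.6],"turn":0,"grip":8},{"slide":[0.59,1.65,3.03],"turn":0,"grip":8},{"slide":[0.66,1.85,3.4],"turn":0,"grip":8},{"slide":[0.66,1.85,3.4],"turn":0,"grip":8}]'
python3 -c "from chk import *;chk('w22',tip=(.0112,-.0394,-.010),lo=.08)"
```

```text
time: 27.5
eef_pos: [0.5782, -0.0177, 0.1184]
tcp_rot: [0.705, 0.709, -0.0, -0.0]
contact_force: [-2.2, 0.1, 2.7]
opening: 0.93
finger_force: 1.8
cap 5670 [0.1443 0.1546 0.1626 0.1677 0.1742 0.1816]
mouth 4711 [0.1367 0.1467 0.1482 0.1486 0.149  0.1872]
tip x',y,t [-0.006] [0.0097] [0.1102] [-1.6 -0.7  2.5]
```

```bash
python3 -m inch '[{"slide":[0.08,0.24,0.43],"turn":0,"grip":8},{"slide":[0.14,0.4,0.74],"turn":0,"grip":8},{"slide":[0.22,0.62,1.15],"turn":0,"grip":8},{"slide":[0.22,0.62,1.15],"turn":0,"grip":8},{"slide":[0.22,0.62,1.15],"turn":0,"grip":8}]'
python3 -c "from chk import *;chk('w23',tip=(.0112,-.0394,-.010),lo=.08)"
```

```text
time: 28.05
eef_pos: [0.579, -0.0173, 0.1161]
tcp_rot: [0.704, 0.711, -0.009, -0.006]
contact_force: [-33.3, -3.9, 50.8]
opening: 0.937
finger_force: 29.9
cap 5108 [0.1549 0.1584 0.1615 0.1664 0.1722 0.1789]
mouth 4816 [0.132  0.1429 0.148  0.1484 0.1576 0.1851]
tip x',y,t [-0.0059] [0.0096] [0.1084] [-33.   -4.1  51.3]
```

Both tubes are hard against their stops at 61 N, and the mouth has travelled 55 mm. I'll withdraw and check.

```bash
python3 -m inch '[{"slide":[-0.17,-0.5,-0.9],"turn":0,"grip":8},{"slide":[-0.4,-1.2,-2.2],"turn":0,"grip":8},{"slide":[-0.9,-2.7,-5],"turn":0,"grip":8},{"slide":[-0.9,-2.7,-9],"turn":0,"grip":8},{"slide":[-0.9,-1,-14],"turn":0,"grip":8},{"slide":[-0.9,-1,-18],"turn":0,"grip":8},{"slide":[-0.9,-1,-18],"turn":0,"grip":8},{"slide":[-0.9,-1,-18],"turn":0,"grip":8}]'
python3 - <<'E'
from chk import *
chk('w24',lo=.09)
t,d=ctrl.read_camera("top");q=cloud("top",d).reshape(-1,3)
y=-.163;R2=np.array([[np.cos(y),np.sin(y)],[-np.sin(y),np.cos(y)]]);l=np.c_[(q[:,:2]-[.508,.361])@R2.T,q[:,2]]
k=l[(abs(l[:,0])<.08)&(abs(l[:,1])<.068)&(l[:,2]>.02)&(l[:,2]<.12)]
for n,m in(("clip",k[:,0]<.02),("tin",k[:,0]>.028)):print(n,np.percentile(k[m],[5,50,95],axis=0).round(3).tolist())
E
```

```text
time: 28.9
eef_pos: [0.5752, -0.0245, 0.2883]
tcp_rot: [0.705, 0.709, 0.001, 0.002]
contact_force: [-0.3, 0.6, -1.0]
opening: 0.937
finger_force: 0.0
cap 127 [0.1139 0.1141 0.1144 0.1148 0.1151 0.1156]
mouth 1400 [0.1475 0.1479 0.1483 0.1486 0.149  0.1495]
tip x',y,t [0.1299] [-0.0314] [0.2211] [ 0.9 -0.4 -0.1]
clip [[-0.072, -0.047, 0.036], [-0.039, -0.016, 0.056], [-0.006, 0.029, 0.063]]
tin [[0.036, -0.046, 0.047], [0.054, -0.028, 0.055], [0.073, -0.009, 0.06]]
```

```bash
python3 -c "
from plant import ctrl;print(ctrl.sign_off())"
```

```text
the job is handed in; nothing more can be done
None
```

I handed the job in at about 29 s: both tubes are hard against their stops and the clip lies in the tray beside the upright tin. One doubt remains: the camera put the inner tube about 34 mm deep instead of the stated 38 mm, right at the tolerance limit, though it would not move under about 60 N; no verdict came back.

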